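Swap the board in a keyed transport tray

ROBOT

A 7-joint arm with a two-finger parallel gripper is mounted at the origin on the work surface. World frame = base frame: x ahead of the robot, y to its left, z up, the work surface at z = 0. Lengths are in m, angles in rad, forces in N, time in s.
With the tool pointing down it reaches from about 0.35 to 0.775 m from the base axis. Payload 3.1 kg.
Tool frame: the origin (TCP) lies between the finger pads; the fingertips stand robot.tip_extent ahead of it and the grasp point (between the pads) lies 5 mm behind it (robot.tip_extent is the distance from the TCP to the fingertips, in m); z points along the fingers, y is the line along which they close (so a half turn about z gives the same grasp; the last joint's range is limited). The gripper opens to 85 mm and grips with 20 to 120 N. Pads are 22 mm wide; open, the fingers measure 114 mm over their backs; the gripper's body (76 mm by 85 mm) begins 54 mm behind the grasp point. The pads swing forward as they close: fully open they stand 13 mm farther back than shut.
Start: joints at [-1.37, 0.311, 0.014, 1.512, -0.004, 1.319, -0.027], TCP at [0.132, 0.534, 0.245] pointing down, gripper open.
Joint ranges: [-2.7, 2.7], [-0.3, 1.91], [-1.27, 1.3], [0.12, 2.57], [-1.44, 4.58], [0.2, 2.03], [-3.05, 3.05]. Speed limits (rad/s): [2.79, 2.79, 3.14, 3.14, 3.14, 3.14, 3.14].

INTERFACE

Orientations are given as a rotation vector (axis times angle).
In Python, from rig import robot gives the robot as it stands. Calls block until the motion is done:
- robot.reach(position, orientation): joint-space move of the TCP to a pose.
- robot.line_to(position, orientation=None, velocity=0.15): straight line of the TCP; orientation=None keeps the orientation; velocity is the mean speed in m/s.
- robot.movej(angles): joint-space move.
- robot.grip(opening, force=None): finger opening in m; force is the grip in N (None keeps the last); returns when the fingers have stopped.
- robot.hold(seconds).
- robot.solve_ik(position, orientation): joint angles nearest the present ones, or None.
- robot.state(): the state.
- robot.camera(name): name is "scene" or "top"; returns a dict with "color" (384x512x3 uint8, blue, green, red), "intrinsics" (3x3 intrinsics, pixels), "R" (3x3) and "t" (3): a world point X has camera coordinates R X + t. Camera axes: x right, y down, z forward; pixel columns grow to the right and rows downward; lengths in m; the calibration is good to about 2 mm. A picture is of the moment at which its call begins. There is no depth.
A pose or a line that the arm cannot do raises robot.IKError and nothing moves.
- robot.close_job(): hands the job in; it is judged then, once.
Trained networks look in the newest picture that a camera, given by its name, has taken for a name from the list of things; names that differ only in an ending like _2 or _b are one class to them, and where a whole thing is asked for, a point or a joint stands for the part that bears it (a point fixed in the world has none). Each returns a list of dicts, best first, with "p" (0 to 1); they miss things now and then, are a little off and sometimes report something else, mostly with a low value. They report only what shows in the picture. A call takes as long as a camera call. They do not tell look-alikes from the thing itself.
- robot.outline_of(camera, label): "pixels" (384x512 bool, what is visible of it).
- robot.place_of(camera, label): "location" ([x, y, z] in m, in world coordinates, good to about 4 mm: a listed point, or the origin of a listed thing).
The state is a dict: "t": time; "qpos": joint angles; "joint_vel": joint speeds; "joint_torque": joint torques, N m; "ee_pos": TCP position; "tcp_rot": TCP orientation; "ft_force": force on the tool from outside, world axes, zero at the start; "moment": the same for the moment, N m; "gripper_width": finger opening in m; "grasp_force": force on a finger pad.
Only numpy, scipy, OpenCV 4.12 (cv2) and the standard library are available. Lean on these libraries where they do the work, as an engineer would, in place of code of your own. Each camera call takes 0.05 s, during which the arm holds its last target. There are 200 camera calls.

TASK

Two L-shaped blocks lock the blue board in its transport tray: lift both out and set each down, standing as it did, in the middle of the mat of its own colour. Then move the blue board onto the test jig, flat between the yellow stops, and after that lay the red board flat in the blue one's old place in the middle of the tray, lined up with the tray. Finally put both blocks back as they stood before, fully down and interlocking around the red board, without shoving the multimeter or the blue cup about.

Things in the scene. Friction and masses are not known exactly. Their poses are not given: they have to be found in the camera images.
- tray: Fixed grey tray, 134 (x) by 114 mm (y), floor 4 mm thick, walls 12 mm high. Origin: its middle, on the table; z up. White 70 x 50 mm floor mark: the board's place, centred, long side along x. Fixed black 18 mm key post at (+50, -40) mm. Orange block stands in the -x -y corner, green in the +x +y corner; nothing else fits. Gaps: 4 mm to walls, 5 mm between blocks and post, 6 mm to the board.
- orange_block_mid (a point): Loose L-shaped orange block, 54 mm high, legs 18 mm thick, 120 g. Point: middle of its leg along x (95 mm long), 27 mm above the underside. Other leg: at x = -38.5, running to y = +89 mm. Home (where it starts): this point at (-11.5, -40) mm in the tray frame, axes parallel. Grip a leg across its 18 mm, near the top; beside it tray walls reach 12, key post 32, a board's top 20 mm above the table.
- green_block_mid (a point): Loose L-shaped green block, 54 mm high, legs 18 mm thick, 120 g. Point: middle of its leg along x (95 mm long), 27 mm above the underside. Other leg: at x = +38.5, running to y = -66 mm. Home (where it starts): this point at (+11.5, +40) mm in the tray frame, axes parallel. Grip a leg across its 18 mm, near the top; beside it tray walls reach 12, key post 32, a board's top 20 mm above the table.
- blue_board_mid (a point): Loose blue circuit board on a black carrier, a rigid slab 70 (x) by 50 (y) by 16 mm high, 70 g. Point: its centre, 8 mm above its underside; z up. At the start it lies in the middle of the tray, shut in by the two taller blocks so that no finger fits beside it. Grip it across its 50 mm width; either way round is right.
- red_board_mid (a point): Loose red circuit board on a black carrier, a rigid slab 70 (x) by 50 (y) by 16 mm high, 70 g. Point: its centre, 8 mm above its underside; z up. At the start it lies on the table. Grip it across its 50 mm width; either way round is right.
- orange_mat: Flat orange mat, fixed, 130 x 130 mm and 2 mm thick: the parking place of the orange block. Origin at the middle of its underside, on the table.
- green_mat: Flat green mat, fixed, 130 x 130 mm and 2 mm thick: the parking place of the green block. Origin at the middle of its underside, on the table.
- test_jig: Fixed aluminium test jig, 110 (x) by 90 mm (y), deck 12 mm above the table. Origin: its middle, on the table; z up. Two yellow stops, 8 mm above the deck, at its ends (inner faces at x = -43 and +43 mm); the board lies on the deck centred between them, its 70 mm side along x. The y sides are open.
- multimeter: Bystander: yellow handheld multimeter lying flat, 80 x 160 x 44 mm, loose. Origin at the middle of its underside.
- parts_cup: Bystander: open blue cup, 60 mm across at the rim, 45 mm high, loose. Origin at the middle of its underside.
Things that resemble listed ones, but are neither listed nor needed, are in the scene too. Several things have the shape of the green_mat; the one meant has the colours described above.

How it is judged:
On the way, in this order (a step that is already met when the one before it is completed fails the run):
1. both blocks stand released on the mats of their colours, the blue board still in the tray (horizontal distance between orange_block_mid and orange_mat below 0.065 m and z of orange_block_mid in the frame of orange_mat between 0.024 and 0.034 m and angle between each of orange_block_mid, green_block_mid's own z axis and vertical below 0.1 rad and linear speed of each of orange_block, green_block below 0.02 m/s and angular speed of each of orange_block, green_block below 0.15 rad/s and contact force between the fingers and orange_block below 0.1 N and horizontal distance between green_block_mid and green_mat below 0.065 m and z of green_block_mid in the frame of green_mat between 0.024 and 0.034 m and contact force between the fingers and green_block below 0.1 N and horizontal distance between blue_board_mid and tray below 0.03 m), for 0.2 s.
2. the blue board lies released in the test jig, the blocks still parked (horizontal distance between orange_block_mid and orange_mat below 0.065 m and z of orange_block_mid in the frame of orange_mat between 0.024 and 0.034 m and angle between each of orange_block_mid, green_block_mid's own z axis and vertical below 0.1 rad and linear speed of each of orange_block, green_block, blue_board below 0.02 m/s and angular speed of each of orange_block, green_block, blue_board below 0.15 rad/s and contact force between the fingers and orange_block below 0.1 N and horizontal distance between green_block_mid and green_mat below 0.065 m and z of green_block_mid in the frame of green_mat between 0.024 and 0.034 m and contact force between the fingers and green_block below 0.1 N and horizontal distance between blue_board_mid and test_jig below 0.01 m and z of blue_board_mid in the frame of test_jig between 0.016 and 0.024 m and angle between the x axis of blue_board_mid and the x axis of test_jig, either way round below 0.2 rad and angle between blue_board_mid's own z axis and vertical below 0.08 rad and contact force between the fingers and blue_board below 0.1 N), for 0.2 s.
3. the red board lies released in the middle of the tray, blocks still parked and blue board still in the jig (all of step 2 and horizontal distance between red_board_mid and tray below 0.01 m and z of red_board_mid in the frame of tray between 0.008 and 0.016 m and angle between the x axis of red_board_mid and the x axis of tray, either way round below 0.2 rad and angle between red_board_mid's own z axis and vertical below 0.08 rad and linear speed of red_board below 0.02 m/s and angular speed of red_board below 0.15 rad/s and contact force between the fingers and red_board below 0.1 N), for 0.2 s.
At the end, for the whole second after the job is handed in: Blue board flat on the jig deck and red board flat on the tray floor, each centred within 10 mm and aligned within 0.2 rad; both blocks upright on the tray floor, each at home within 10 mm along either tray axis and within 0.14 rad; all released and at rest (horizontal distance between blue_board_mid and test_jig below 0.01 m and z of blue_board_mid in the frame of test_jig between 0.016 and 0.024 m and angle between the x axis of blue_board_mid and the x axis of test_jig, either way round below 0.2 rad and angle between each of blue_board_mid, red_board_mid, orange_block_mid, green_block_mid's own z axis and vertical below 0.08 rad and linear speed of each of blue_board, red_board, orange_block, green_block below 0.02 m/s and angular speed of each of blue_board, red_board, orange_block, green_block below 0.15 rad/s and contact force between the fingers and blue_board below 0.1 N and horizontal distance between red_board_mid and tray below 0.01 m and z of red_board_mid in the frame of tray between 0.008 and 0.016 m and angle between the x axis of red_board_mid and the x axis of tray, either way round below 0.2 rad and contact force between the fingers and red_board below 0.1 N and x of orange_block_mid in the frame of tray between -0.0215 and -0.0015 m and y of orange_block_mid in the frame of tray between -0.05 and -0.03 m and z of orange_block_mid in the frame of tray between 0.027 and 0.035 m and angle between the x axis of each of orange_block_mid, green_block_mid and the x axis of tray, either way round below 0.14 rad and contact force between the fingers and orange_block below 0.1 N and x of green_block_mid in the frame of tray between 0.0015 and 0.0215 m and y of green_block_mid in the frame of tray between 0.03 and 0.05 m and z of green_block_mid in the frame of tray between 0.027 and 0.035 m and contact force between the fingers and green_block below 0.1 N); the robot touches nothing.
It fails at once if the multimeter was shoved more than 30 mm (distance of multimeter from where it was at the start of the episode above 0.03 m).
It fails at once if the blue cup was shoved more than 30 mm or tipped over (distance of parts_cup from where it was at the start of the episode above 0.03 m or angle between parts_cup's own z axis and vertical above 0.5 rad).
It also fails if it takes over 136 s, if anything falls off the work surface, if the arm or the gripper's body presses on something with over 40 N, if the wrist force passes 120 N, or if a joint passes its speed limit or range.

## Working session

There is one attempt and no reset: what is moved stays moved. The work goes in short steps, each a Python script; the robot and the scene stay as the last script left them, time stands still between calls to the robot, and variables do not carry over. Pictures are saved under pics/ and viewed, at most 14 in all, crops included, and the job is handed in when it is done.

```bash
ls; mkdir -p pics; python3 - <<'E'
from rig import robot
import cv2,numpy as np
for n in ("scene","top"):
    c=robot.camera(n); cv2.imwrite(f"pics/{n}0.png",cv2.resize(c["color"],(800,600),interpolation=cv2.INTER_CUBIC))
    print(n,c["intrinsics"].tolist(),(-c["R"].T@c["t"]).round(3),c["R"].round(3).tolist())
    for l in "tray orange_block_mid green_block_mid blue_board_mid red_board_mid orange_mat green_mat test_jig multimeter parts_cup".split():
        print(l,[(np.round(d["location"],3).tolist(),round(d["p"],2)) for d in robot.place_of(n,l)][:5])
s=robot.state();print(s["t"],s["tcp_rot"],s["gripper_width"],robot.tip_extent)
E
```

```text
pics
scene [[493.08159890834173, 0.0, 256.2957114738062], [0.0, 493.08159890834173, 182.5107765548168], [0.0, 0.0, 1.0]] [ 1.318 -0.932  1.158] [[0.779, 0.626, -0.014], [0.397, -0.51, -0.763], [-0.485, 0.589, -0.646]]
tray [([0.574, -0.001, -0.001], 0.72)]
orange_block_mid [([0.568, -0.039, 0.024], 0.87), ([0.715, -0.207, 0.003], 0.47)]
green_block_mid [([0.581, 0.042, 0.031], 0.92)]
blue_board_mid [([0.567, -0.002, 0.009], 0.5), ([0.579, 0.042, 0.032], 0.48)]
red_board_mid [([0.546, -0.222, 0.009], 0.74)]
orange_mat []
green_mat [([0.293, 0.184, 0.002], 0.94), ([0.438, 0.373, -0.002], 0.85), ([0.256, 0.426, -0.001], 0.64)]
test_jig [([0.439, -0.395, -0.002], 0.76), ([0.567, -0.041, 0.027], 0.47)]
multimeter [([0.723, 0.235, 0.004], 0.65), ([0.439, -0.396, 0.001], 0.28)]
parts_cup [([0.713, -0.209, 0.002], 0.69)]
top [[391.0912333573059, 0.0, 252.2034204050109], [0.0, 391.0912333573059, 186.25462273663643], [0.0, 0.0, 1.0]] [0.349 0.091 1.314] [[-0.008, -1.0, -0.012], [-0.993, 0.009, -0.115], [0.115, 0.011, -0.993]]
tray [([0.575, 0.002, -0.0], 0.76)]
orange_block_mid [([0.566, -0.04, 0.029], 0.65)]
green_block_mid [([0.58, 0.04, 0.027], 0.85)]
blue_board_mid [([0.569, 0.0, 0.013], 0.87)]
red_board_mid [([0.548, -0.22, 0.009], 0.55)]
orange_mat [([0.559, 0.211, -0.001], 0.57)]
green_mat [([0.3, 0.18, -0.003], 0.96), ([0.435, 0.569, -0.002], 0.91), ([0.256, 0.428, -0.002], 0.82), ([0.44, 0.372, 0.003], 0.79), ([0.714, -0.211, 0.003], 0.67)]
test_jig [([0.434, -0.397, 0.006], 0.74), ([0.713, -0.211, 0.004], 0.45)]
multimeter [([0.722, 0.23, 0.004], 0.74)]
parts_cup [([0.717, -0.212, 0.005], 0.5)]
1.1 [ 3.80256465e-01  3.11844284e+00 -1.12516555e-04] 0.08538024349497086 0.014
```

View pics/top0.png

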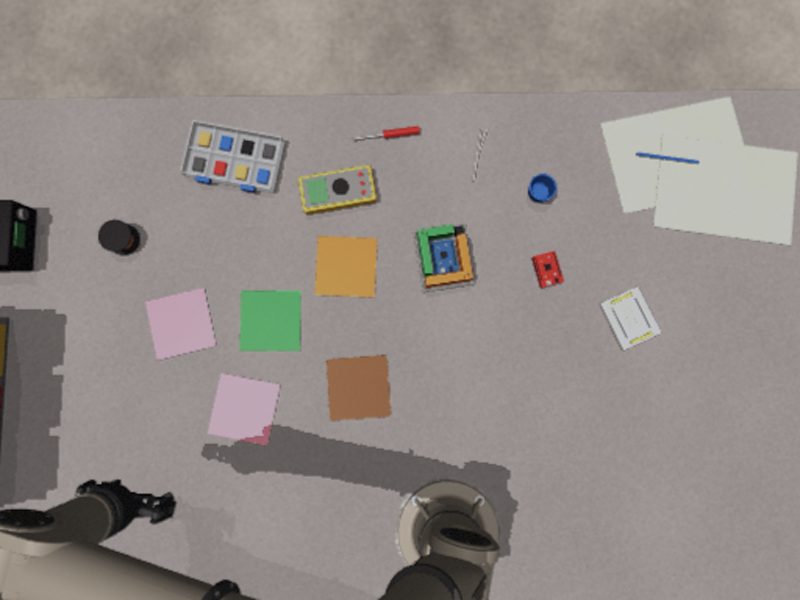

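View pics/scene0.png

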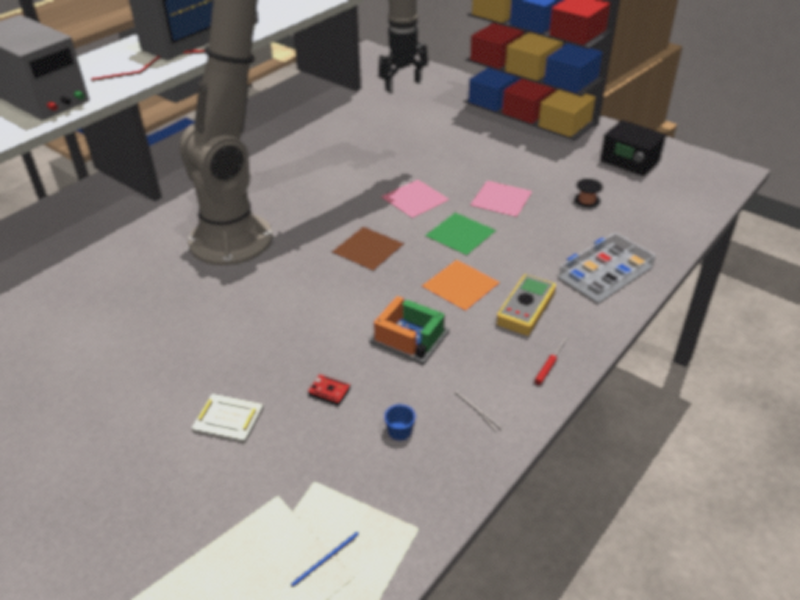

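Top image: tray with both blocks at (445,257). The orange mat is at (346,266); its look-alike is the brown mat at (358,387). The green mat is at (270,321); its look-alikes are the pink mats at (180,323) and (244,408). The red board is at (547,269), the jig at (630,318), the cup at (542,187) and the multimeter at (338,189). I choose the saturated orange and green mats. Next I'll measure yaws and look at the tray in a close crop.

```bash
cat > h.py <<'E'
from rig import robot
import cv2, numpy as np
from scipy.spatial.transform import Rotation as Ro
def w2p(c,X):
    P=(c["R"]@np.atleast_2d(X).T).T+c["t"]; p=(c["intrinsics"]@P.T).T
    return p[:,:2]/p[:,2:]
def p2w(c,uv,z):
    uv=np.atleast_2d(uv).astype(float)
    d=np.c_[uv,np.ones(len(uv))]@np.linalg.inv(c["intrinsics"]).T@c["R"]
    o=-c["R"].T@c["t"]
    return (o+d*((z-o[2])/d[:,2])[:,None])[:,:2]
def rect(c,m,z):
    k=max(cv2.findContours(m.astype(np.uint8),cv2.RETR_EXTERNAL,cv2.CHAIN_APPROX_NONE)[0],key=len)[:,0]
    (cx,cy),(a,b),t=cv2.minAreaRect((p2w(c,k,z)*1000).astype(np.float32))
    if a<b: a,b,t=b,a,t+90
    return np.round([cx,cy,a,b,(t+90)%180-90],1)
def warp(c,ctr,z,half=0.1,n=600):   # rectified view: right=-y, up=+x
    s=np.array([[half,half],[half,-half],[-half,-half],[-half,half]])+ctr
    p=w2p(c,np.c_[s,np.full(4,z)]).astype(np.float32)
    H=cv2.getPerspectiveTransform(p,np.float32([[0,0],[n,0],[n,n],[0,n]]))
    return cv2.warpPerspective(c["color"],H,(n,n),flags=cv2.INTER_CUBIC)
E
python3 - <<'E'
from h import *
T=robot.camera("top"); S=robot.camera("scene")
for n,c in (("top",T),("scene",S)):
    for l,z in (("red_board_mid",.016),("test_jig",.012),("orange_mat",.002),("green_mat",.002),("tray",.012),("blue_board_mid",.02),("orange_block_mid",.058),("green_block_mid",.058)):
        for d in robot.outline_of(n,l)[:4]:
            if d["p"]>.4: print(n,l,round(d["p"],2),rect(c,d["pixels"],z))
im=np.hstack([cv2.resize(warp(T,(.573,0),.058,.09),(400,400)),cv2.resize(warp(T,(.437,-.397),.012,.09),(400,400))])
cv2.imwrite("pics/crop1.png",im)
E
```

```text
top red_board_mid 0.73 [555.4 208.5 130.9 129.2  89.5]
top red_board_mid 0.65 [ 543.7 -222.8   70.2   51.5   14.4]
top test_jig 0.86 [ 439.  -395.7  111.6   92.2   24.1]
top orange_mat 0.57 [556.7 211.1 131.7 129.8  86.9]
top green_mat 0.95 [295.5 183.8 130.1 129.5 -86.9]
top green_mat 0.83 [436.  569.4 131.3 131.3  13.6]
top green_mat 0.81 [441.6 372.4 125.9 124.8  89.6]
top tray 0.54 [631.5 -33.8  33.8  23.  -63.7]
top blue_board_mid 0.67 [571.6  -1.   71.4  50.7   8.2]
top blue_board_mid 0.55 [ 543.7 -223.4   73.    53.7   11.7]
top orange_block_mid 0.64 [540.7 -23.1 132.9  74.3 -37. ]
top green_block_mid 0.81 [591.   33.  113.6  62.  -28.8]
scene red_board_mid 0.93 [ 549.5 -227.2   74.5   57.4   15.3]
scene test_jig 0.73 [ 443.6 -399.8  118.6  104.    24.7]
scene orange_mat 0.6 [556.  213.1 128.2 125.6  87.9]
scene green_mat 0.79 [251.8 427.4 134.2 133.9  78.6]
scene green_mat 0.73 [443.5 372.3 139.1 131.   -0.9]
scene green_mat 0.71 [298.1 182.2 137.6 136.4   1.6]
scene green_mat 0.62 [436.7 568.4 133.4 133.  -76.1]
scene tray 0.54 [594.7 -51.  143.2  67.   32. ]
scene blue_board_mid 0.51 [574.3  12.8  75.1  37.4  -9.8]
scene orange_block_mid 0.93 [561.2 -41.6 174.3  84.  -37.9]
scene green_block_mid 0.83 [605.7  16.3 146.8  76.6 -22.7]
```

View pics/crop1.png

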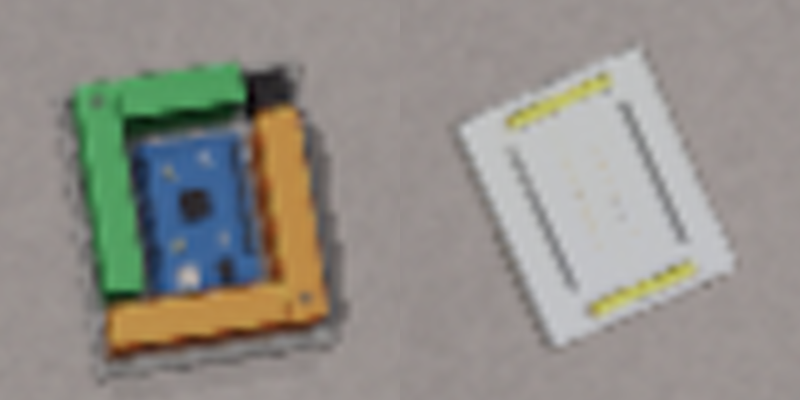

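The crop shows the tray at yaw about +8°. The outer corners of the blocks' tops are at (326,318) orange and (75,88) green, so the tray centre is about (0.572, -0.001), which agrees with the blue board outline. The black post is top right, as described. The jig's stops are at its ends, at yaw about 24°.

```bash
cat >> h.py <<'E'
TR=(np.array([.572,-.001]),8.2); OM=(np.array([.557,.211]),0.); GM=(np.array([.442,.372]),0.)
JG=(np.array([.4385,-.396]),24.2); RB=(np.array([.544,-.223]),13.5)
def at(fr,x,y):
    a=np.radians(fr[1]); return fr[0]+np.array([[np.cos(a),-np.sin(a)],[np.sin(a),np.cos(a)]])@[x/1000,y/1000]
def ori(yaw):  # tool down, closing along the frame's y; half turn as at the start
    y0=Ro.from_rotvec([.380256,3.118443,0]).as_matrix()[:,1]
    a=np.radians(yaw); y=np.array([-np.sin(a),np.cos(a),0])
    return Ro.from_matrix(np.c_[np.cross(y,[0,0,-1]),y,[0,0,-1]]).as_rotvec()
def ori2(yaw): return ori(yaw+180)
SPOT={"o_tray":(at(TR,-20,-40),TR[1],.042),"g_tray":(at(TR,20,40),TR[1],.042),
 "o_mat":(at(OM,-8.5,-35),0.,.040),"g_mat":(at(GM,8.5,30),0.,.040),
 "b_tray":(TR[0],TR[1],.021),"b_jig":(JG[0],JG[1],.029),"r_tab":(RB[0],RB[1],.017)}
FLIP=0
def go(s,dz,line=False,v=.2):
    p,yaw,z=SPOT[s]; P=[*p,z+dz]; o=ori(yaw+FLIP)
    robot.line_to(P,o,velocity=v) if line else robot.reach(P,o)
def pick(s,width,force=80,up=.1):
    robot.grip(width); go(s,up); go(s,0,True); robot.grip(0.0,force)
    w=robot.state()["gripper_width"]; go(s,up,True); s_=robot.state()
    print("pick",s,"w",round(w,4),round(s_["gripper_width"],4),"F",round(s_["grasp_force"],1),"t",round(s_["t"],1))
def put(s,width,drop=.001,up=.1):
    go(s,up); go(s,drop,True,.15); f=robot.state()["ft_force"]; robot.hold(.15); robot.grip(width); go(s,up,True)
    print("put",s,np.round(f,1),"t",round(robot.state()["t"],1))
E
python3 - <<'E'
from h import *
for s,(p,yaw,z) in SPOT.items():
    for k in (0,180):
        q=robot.solve_ik([*p,z+.1],ori(yaw+k)); q2=robot.solve_ik([*p,z],ori(yaw+k))
        print(s,k,None if q is None else np.round(q,2), q2 is not None)
E
```

```text
o_tray 0 [-0.55  0.51  0.84  1.66 -0.41  1.15  2.12] True
o_tray 180 [-0.61  0.55  0.95  1.66 -0.48  1.18 -0.97] True
g_tray 0 [-0.5   0.51  0.57  1.57 -0.29  1.15  1.85] True
g_tray 180 [-0.62  0.55  0.77  1.58 -0.41  1.18 -1.19] True
o_mat 0 [-0.63  0.46  0.4   1.61 -0.2   1.12  1.39] True
o_mat 180 [-0.81  0.51  0.68  1.61 -0.34  1.14 -1.63] True
g_mat 0 [-0.85  0.49  0.14  1.52 -0.07  1.14  0.87] True
g_mat 180 [-1.17  0.55  0.62  1.53 -0.33  1.17 -2.06] True
b_tray 0 [-0.51  0.52  0.69  1.65 -0.36  1.1   1.99] True
b_tray 180 [-0.6   0.56  0.82  1.65 -0.45  1.13 -1.08] True
b_jig 0 [ 1.07  0.54 -0.53  1.55  0.29  1.14  2.47] True
b_jig 180 [ 0.01  0.72  1.12  1.59 -0.68  1.27  0.1 ] True
r_tab 0 [-0.27  0.65  0.96  1.61 -0.57  1.18  2.63] True
r_tab 180 [-0.22  0.62  0.87  1.61 -0.5   1.15 -0.57] True
```

```bash
sed -i 's/^FLIP=0/FLIP=180/' h.py; python3 - <<'E'
from h import *
pick("o_tray",.045); put("o_mat",.045)
T=robot.camera("top"); cv2.imwrite("pics/a.png",np.hstack([cv2.resize(warp(T,(.573,0),.058,.09),(400,400)),cv2.resize(warp(T,(.557,.211),.002,.1),(400,400))]))
E
```

```text
pick o_tray w 0.0169 0.0168 F 78.2 t 6.7
put o_mat [-2.7 -0.5  4.7] t 9.6
```

View pics/a.png

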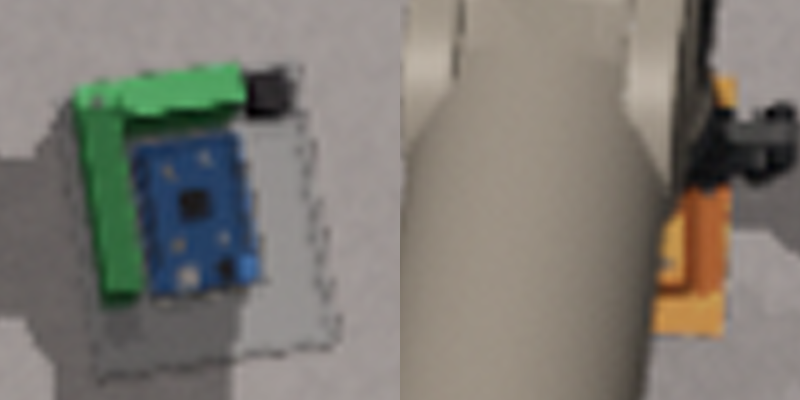

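The orange block is out of the tray and stands on its mat (corner near (670,270), partly hidden by the arm). The blue board has not moved. Green is next.

```bash
python3 - <<'E'
from h import *
pick("g_tray",.045); put("g_mat",.045)
robot.grip(.078); go("b_tray",.16)
go("r_tab",.16)
T=robot.camera("top"); S=robot.camera("scene"); 
for n,c in (("top",T),("scene",S)):
    for l,z in (("blue_board_mid",.02),("red_board_mid",.016),("tray",.012)):
        for d in robot.outline_of(n,l)[:3]:
            if d["p"]>.4: print(n,l,round(d["p"],2),rect(c,d["pixels"],z))
    for l in ("orange_block_mid","green_block_mid"): print(n,l,[(np.round(d["location"],3),round(d["p"],2)) for d in robot.place_of(n,l)[:2]])
cv2.imwrite("pics/b.png",cv2.resize(T["color"][100:300,80:380],(800,533),interpolation=cv2.INTER_CUBIC))
cv2.imwrite("pics/b2.png",cv2.resize(S["color"][100:300,150:450],(800,533),interpolation=cv2.INTER_CUBIC))
E
```

```text
pick g_tray w 0.0167 0.0167 F 78.8 t 12.1
put g_mat [-4.3 -1.6  5.7] t 15.5
top blue_board_mid 0.55 [571.5  -1.4  73.   51.5   9.1]
top tray 0.62 [572.1  -2.4 136.4 115.3   8.1]
top orange_block_mid [(array([0.556, 0.176, 0.029]), 0.66)]
top green_block_mid [(array([0.441, 0.401, 0.024]), 0.6)]
scene blue_board_mid 0.69 [577.5  -7.   71.7  58.5   2.8]
scene red_board_mid 0.62 [ 550.4 -226.9   78.2   63.3   16.4]
scene tray 0.65 [577.4  -4.1 137.6 124.6   8. ]
scene orange_block_mid [(array([0.556, 0.176, 0.027]), 0.85), (array([0.724, 0.235, 0.004]), 0.18)]
scene green_block_mid [(array([0.444, 0.402, 0.029]), 0.6)]
```

View pics/b.png

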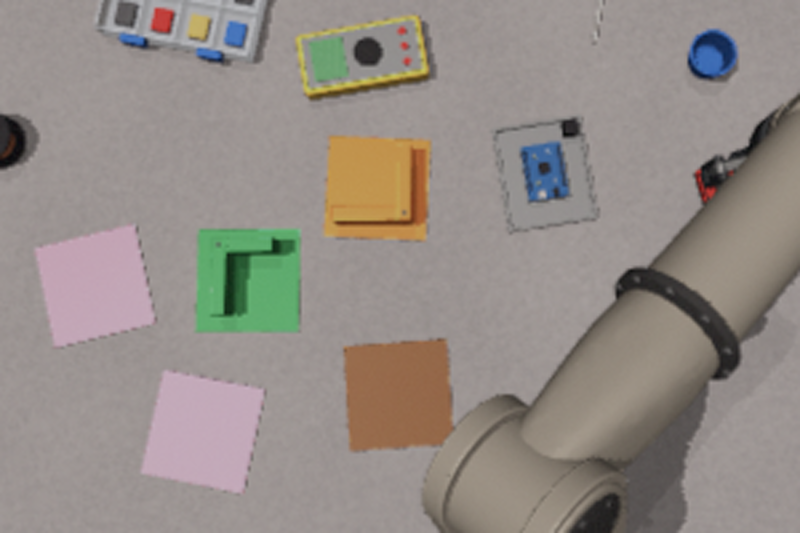

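View pics/b2.png

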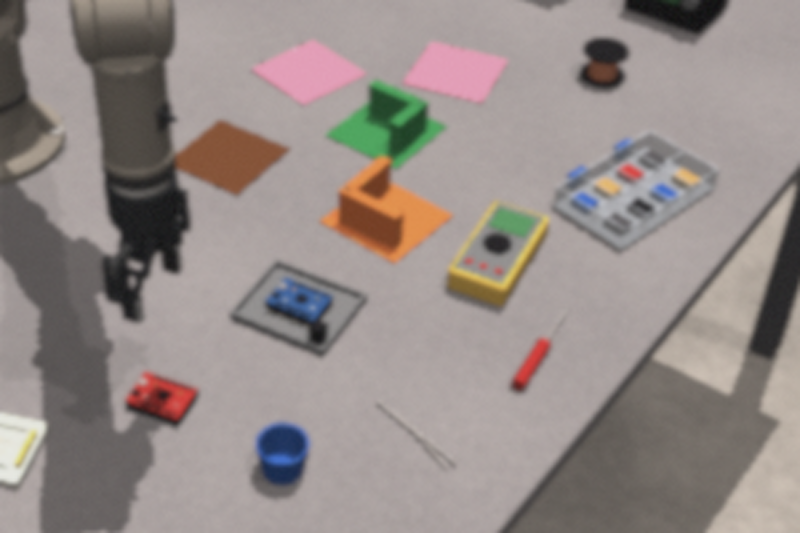

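Both blocks stand upright on their mats (green at (250,280), orange at (375,185) in the top crop). The bystanders have not moved, and the blue board lies free in the tray at (546,172). Boards next.

```bash
sed -i 's/^TR=(np.array(\[.572,-.001\])/TR0=(np.array([.572,-.0015])/; ' h.py && sed -i 's/^TR0=/TR=/; s/RB=(np.array(\[.544,-.223\])/RB=(np.array([.546,-.222])/' h.py
sed -i 's/"o_tray":(at(TR,-20,-40),TR\[1\],.042),"g_tray":(at(TR,20,40)/"o_tray":(at(TR,-20,-40)+[0,.0005],TR[1],.042),"g_tray":(at(TR,20,40)+[0,.0005]/' h.py
python3 - <<'E'
from h import *
print(SPOT["o_tray"],SPOT["b_tray"])
pick("b_tray",.068,60); put("b_jig",.068)
pick("r_tab",.070,60); put("b_tray",.068)
go("o_mat",.14)
T=robot.camera("top"); S=robot.camera("scene")
for n,c in (("top",T),("scene",S)):
    for l,z in (("blue_board_mid",.028),("red_board_mid",.02),("test_jig",.012),("tray",.012)):
        for d in robot.outline_of(n,l)[:3]:
            if d["p"]>.4: print(n,l,round(d["p"],2),rect(c,d["pixels"],z))
cv2.imwrite("pics/c.png",np.hstack([cv2.resize(warp(T,(.572,0),.004,.09),(400,400)),cv2.resize(warp(T,(.437,-.397),.012,.09),(400,400))]))
E
```

```text
(array([ 0.55790963, -0.04344363]), 8.2, 0.042) (array([ 0.572 , -0.0015]), 8.2, 0.021)
pick b_tray w 0.0482 0.048 F 62.0 t 21.8
put b_jig [-2.4  3.5  6.6] t 25.3
pick r_tab w 0.0479 0.048 F 61.9 t 27.9
put b_tray [-2.1 -0.3  2.6] t 30.8
top blue_board_mid 0.55 [ 437.5 -394.6   67.9   52.1   23.8]
top red_board_mid 0.65 [568.7  -4.3  71.9  50.7   8.5]
top test_jig 0.68 [ 437.4 -393.8  107.1   93.3   24.1]
top tray 0.59 [572.2  -0.8 133.9 112.4   8.6]
scene blue_board_mid 0.85 [ 442.2 -397.4   81.9   65.1   24. ]
scene red_board_mid 0.57 [573.7  -6.6  74.6  63.4   4.3]
scene test_jig 0.75 [ 442.6 -395.6  110.6   93.    24.1]
scene tray 0.74 [575.9  -4.7 139.8 121.3   7.3]
scene tray 0.54 [566.5 201.3 131.6 124.4  84.7]
```

View pics/c.png

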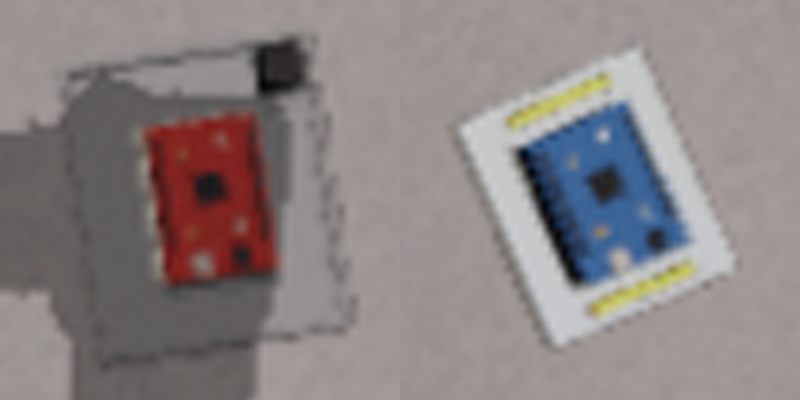

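The blue board lies square between the stops, at (605,190). The red board is aligned but about 3 mm towards -y/-x; a strip of the white mark shows at (145,200). I'll nudge it, because that narrows the orange block's gap.

```bash
python3 - <<'E'
from h import *
pick("b_tray",.066,60,.06)
p,y,z=SPOT["b_tray"]; SPOT["b2"]=(p+[.002,.0025],y,z)
put("b2",.066,.0005,.06)
go("o_mat",.14)
T=robot.camera("top")
for l,z in (("red_board_mid",.02),("tray",.012)):
    for d in robot.outline_of("top",l)[:2]: print(l,round(d["p"],2),rect(T,d["pixels"],z))
cv2.imwrite("pics/d.png",warp(T,(.572,0),.004,.08,500))
E
```

```text
pick b_tray w 0.0482 0.0483 F 62.5 t 34.3
put b2 [-3.6  1.   8.3] t 36.0
red_board_mid 0.71 [ 5.689e+02 -4.000e-01  7.360e+01  5.200e+01  1.010e+01]
tray 0.7 [571.5  -1.1 137.6 119.8   9.4]
```

View pics/d.png

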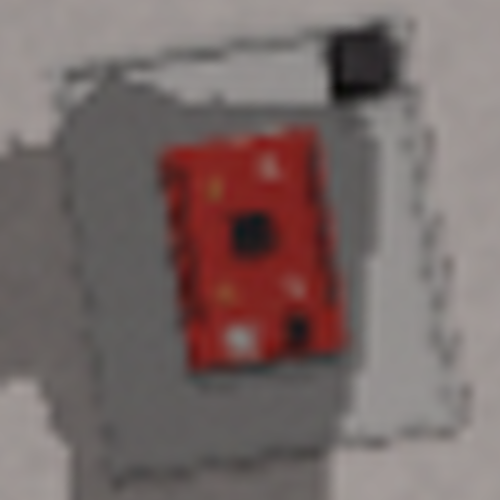

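The red board is centred now. Blocks go back: same grasps, with a 1 mm y correction.

```bash
python3 - <<'E'
from h import *
for k in "og":
    p,y,z=SPOT[k+"_tray"]; SPOT[k+"_tray"]=(p+[0,.001],y,z)
pick("o_mat",.045); put("o_tray",.045)
pick("g_mat",.045); 
T=robot.camera("top"); cv2.imwrite("pics/e.png",warp(T,(.572,0),.058,.08,500))
E
```

```text
pick o_mat w 0.0167 0.0164 F 79.2 t 39.2
put o_tray [-7.   4.8 30.2] t 42.1
pick g_mat w 0.0168 0.0169 F 78.0 t 45.7
```

View pics/e.png

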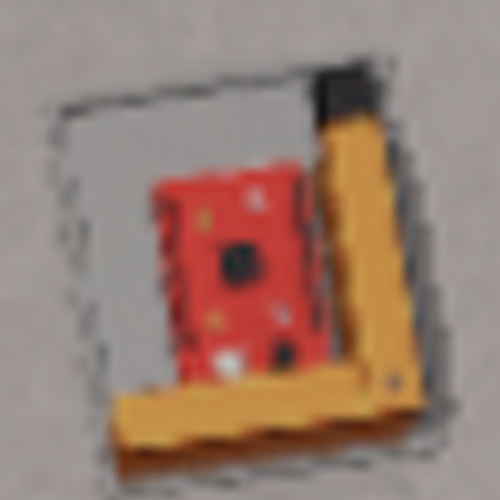

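The orange block sits around the red board, with its corner at (425,408), about 1–2 mm from where it was at the start. Green is next, and then I'll check that both are fully down.

```bash
python3 - <<'E'
from h import *
put("g_tray",.045,.0015)
go("g_mat",.15)
T=robot.camera("top"); S=robot.camera("scene")
for n in ("top","scene"):
    for l in ("orange_block_mid","green_block_mid","red_board_mid","tray"): print(n,l,[(np.round(d["location"],4),round(d["p"],2)) for d in robot.place_of(n,l)[:1]])
a=warp(T,(.572,0),.058,.08,400)
uv=w2p(S,[[.572,0,.03]])[0].astype(int); b=S["color"][uv[1]-40:uv[1]+40,uv[0]-40:uv[0]+40]
# overlay of where block tops' outer corners should be (z=.058)
b=cv2.resize(b,(400,400),interpolation=cv2.INTER_CUBIC)
for z,col in ((.058,(255,255,255)),(.012,(255,0,255))):
    hx,hy=(59,49) if z>.02 else (67,57)
    for sx,sy in ((-1,-1),(1,1),(-1,1),(1,-1)):
        q=w2p(S,[[*at(TR,sx*hx,sy*hy),z]])[0]; cv2.circle(b,tuple(((q-uv+40.5)*5).astype(int).tolist()),3,col,1)
cv2.imwrite("pics/f.png",np.hstack([a,b]))
E
```

```text
put g_tray [-2.   0.8  3.5] t 49.1
top orange_block_mid [(array([ 0.5656, -0.0399,  0.0348]), 0.58)]
top green_block_mid [(array([0.5786, 0.0411, 0.0249]), 0.74)]
top red_board_mid [(array([0.5704, 0.0033, 0.014 ]), 0.83)]
top tray [(array([ 0.578 ,  0.0006, -0.0014]), 0.57)]
scene orange_block_mid [(array([ 0.5633, -0.0379,  0.0312]), 0.65)]
scene green_block_mid [(array([0.5756, 0.0425, 0.0315]), 0.8)]
scene red_board_mid [(array([ 5.707e-01, -1.000e-04,  9.500e-03]), 0.65)]
scene tray [(array([ 0.5718, -0.0023, -0.0008]), 0.66)]
```

View pics/f.png

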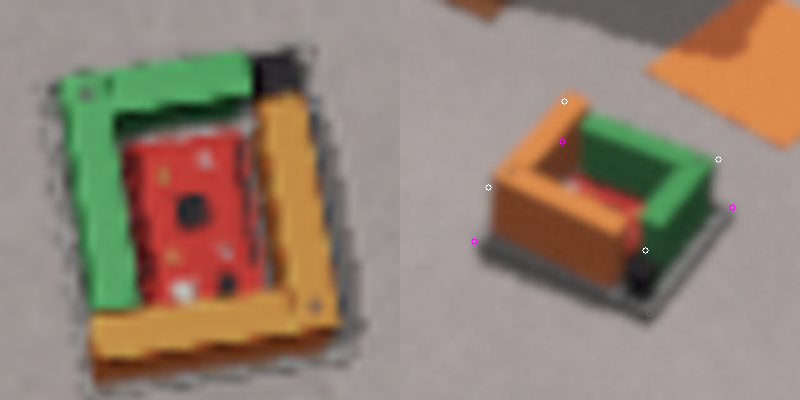

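The orange block looks high. Its top corners sit about 8 px above the prediction while the tray corners sit below it. I'll compare with the start pictures.

```bash
python3 - <<'E'
from h import *
S=robot.camera("scene");T=robot.camera("top")
o=[]
for nm,c in (("scene",S),("top",T)):
    old=cv2.resize(cv2.imread(f"pics/{nm}0.png"),(512,384),interpolation=cv2.INTER_AREA)
    uv=w2p(c,[[.572,0,.03]])[0].astype(int)
    for im in (old,c["color"]):
        b=cv2.resize(im[uv[1]-30:uv[1]+30,uv[0]-35:uv[0]+35],(400,300) ,interpolation=cv2.INTER_CUBIC)
        for g in range(0,400,50): cv2.line(b,(g,0),(g,300),(200,200,200),1)
        for g in range(0,300,50): cv2.line(b,(0,g),(400,g),(200,200,200),1)
        o.append(b)
cv2.imwrite("pics/g.png",np.vstack([np.hstack(o[:2]),np.hstack(o[2:])]))
E
```

```text
(no output)
```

View pics/g.png

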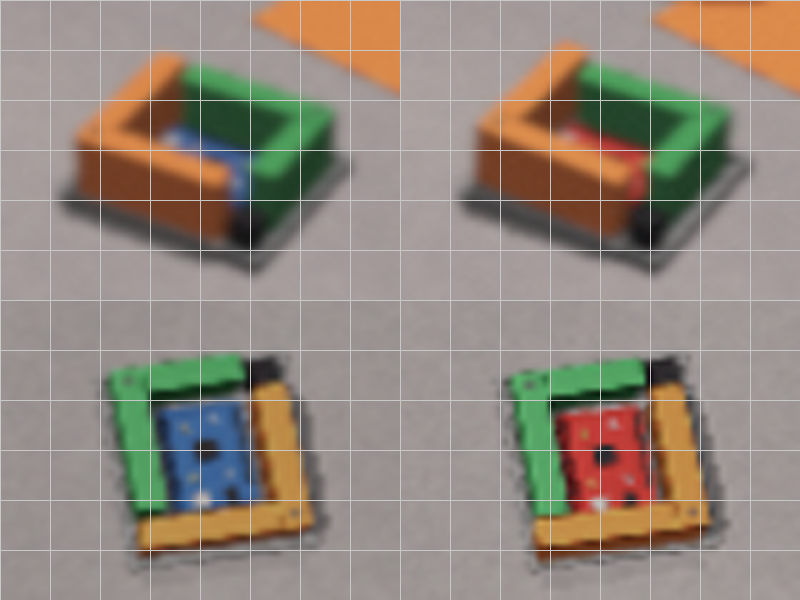

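Green is home. Orange is tipped slightly, with its -x side resting on the tray's -x wall (top corners up about 9 px, right end unchanged). I'll regrip it across its y-leg, which straightens it and fixes x, and lower it by feel.

```bash
python3 - <<'E'
from h import *
p=at(TR,-50,-12)+[0,.001]; d=at((np.zeros(2),TR[1]),.5,0)
best=None
robot.grip(.04)
for k in (90,-90):
    q=robot.solve_ik([*p,.14],ori(TR[1]+k))
    print(k,None if q is None else np.round(q[6],2))
    if q is not None and (best is None or abs(q[6])<abs(best[1])): best=(k,q[6])
o=ori(TR[1]+best[0])
robot.reach([*p,.14],o); robot.line_to([*p,.045],o); robot.grip(0,80)
robot.line_to([*p,.085],o,velocity=.1); robot.hold(.3)
s=robot.state(); f0=np.array(s["ft_force"]); print("w",s["gripper_width"],f0.round(1))
p=p+d
robot.line_to([*p,.052],o,velocity=.1)
z=.052
while z>.036:
    z-=.001; robot.line_to([*p,z],o,velocity=.03); robot.hold(.05)
    f=np.array(robot.state()["ft_force"])-f0
    if abs(f[2])>6: break
print("z",z,f.round(1),robot.state()["t"])
robot.grip(.04); robot.line_to([*p,.14],o); go("g_mat",.15)
S=robot.camera("scene");T=robot.camera("top"); a=[]
for nm,c in (("scene",S),("top",T)):
    uv=w2p(c,[[.572,0,.03]])[0].astype(int)
    old=cv2.resize(cv2.imread(f"pics/{nm}0.png"),(512,384),interpolation=cv2.INTER_AREA)
    for im in (old,c["color"]):
        b=cv2.resize(im[uv[1]-30:uv[1]+30,uv[0]-35:uv[0]+35],(400,300) ,interpolation=cv2.INTER_CUBIC)
        for g in range(0,400,50): cv2.line(b,(g,0),(g,300),(200,200,200),1)
        for g in range(0,300,50): cv2.line(b,(0,g),(400,g),(200,200,200),1)
        a.append(b)
cv2.imwrite("pics/h.png",np.vstack([np.hstack(a[:2]),np.hstack(a[2:])]))
E
```

```text
90 -2.48
-90 0.46
w 0.017113257289125786 [-0.2  0.2 -1.9]
z 0.03999999999999999 [-3.2  0.3 12. ] 59.425
```

View pics/h.png

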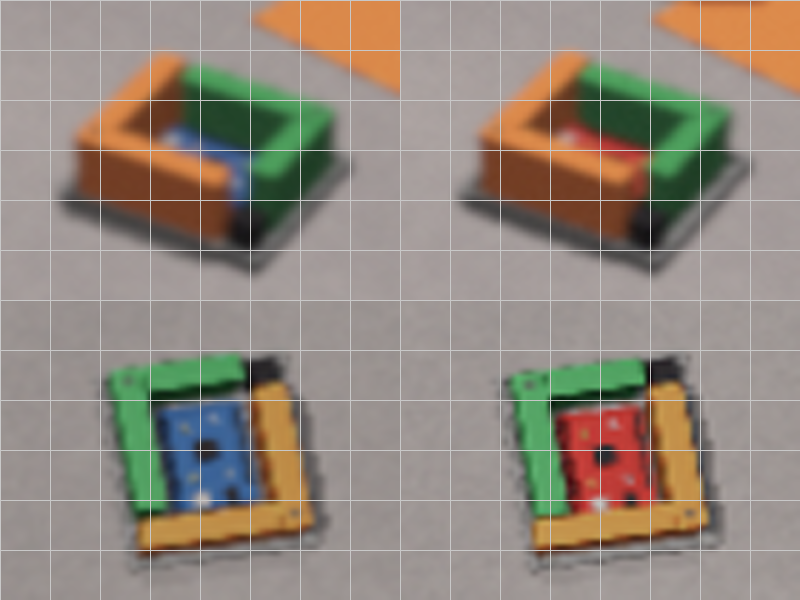

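Both blocks now match their start outlines: orange corners at (570,50) and (480,132) against (165,52) and (78,135), offset 400 px between panels, and the tray's -x wall is visible again. The red board is enclosed. I'm handing in.

```bash
python3 -c "
from rig import robot
print(robot.close_job())"
```

```text
the job is handed in; nothing more can be done
None
```

I handed the job in at about 60 s of the 136 s allowed: the blue board is on the jig, the red board is in the tray, and both blocks are back around it. I had to reseat the orange block once because it first came down tipped on the tray wall. The last pictures show both blocks matching their starting outlines, but no verdict came back.

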